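Feel out the blind catch of a fuse box and open its cover

TASK

Open the fuse box so that the fuses can be reached. Its cover is held by a sprung catch in a thumb recess of the back wall, hidden behind a flush, springy dust shutter: run a fingertip along the wall with light pressure until it drops in, then push the catch home so that the cover pops up; lift the cover by its yellow handle, lay it right back against its stop and let go. The old plastic is brittle, so while you feel for the catch and press it never push on the box with more than about 3 kg, and leave the things lying round it where they are.

Things in the scene. Friction and masses are not known exactly. Their poses are not given: they have to be found in the camera images.
- fuse_box: black engine-bay fuse box, 340 x 160 mm, 92 mm high with cover shut, on a fixed plywood board 217 x 380 x 10 mm. Origin on the bench under the middle of the box. x points from the hinge side (near the robot) to the back wall (far side), y along the box, z up. The cover's flat top spans x = -56 to 66, y = -143 to 143 mm at z = 92 mm (raised field to 94).
- back_wall_mid (a point): middle of the top edge of the rigid back wall, at x = 98, y = 0, z = 92 mm in the box frame. The wall's outer face is the plane x = 98 mm, y = -170 to 170 mm, down to the board (z = 10 mm), 32 mm beyond the cover's back edge.
- wall_search (a point): point on the wall's face 26 mm below its top edge (x = 98, y = 0, z = 66 mm). One thumb recess, 36 mm wide along y, floor at z = 46 mm, breaks the wall, hidden by a flush black dust shutter that gives way inward under about 1 N; 10 mm in it meets the catch. The recess's centre lies between y = -50 and +50 mm, differs from box to box and is not measured. The rest of the wall is rigid.
- catch (a joint): how far the sprung catch behind the shutter is pushed in (box -x), m: 0 at rest, 0.007 fully in. It takes about 4 N to start and 6 to 8 N to push fully in (shutter then 17 mm in), and both spring back when let go. Pushed in about 4 to 5 mm it lets go of the cover; nothing else does.
- cover (a joint): angle of the cover about its hinge, rad: 0 shut and latched, about 0.15 when it has popped up on its springs, 1.85 laid right back at its stop. Past about 1.6 its own weight carries it back. The hinge turns easily (0.1 N m of weight when shut).
- handle (a point): middle of the cover's yellow grip bar: round, 10 mm thick, 80 mm long along the box's y, centre line 26 mm above the cover's top with open space under it. Moves with the cover; shut, it is at x = 35, y = 0, z = 118 mm in the box frame. The cover's back edge lies 31 mm beyond it.
- hinge_mid (a point): fixed point on the hinge axis, at x = -62, y = 0, z = 80 mm in the box frame; the axis runs along the box's y. The handle turns about it at 104 mm, up and then toward the robot.
- bulb_box: small red cardboard box, 30 x 62 x 30 mm, lying behind the fuse box. Origin under its middle.
- spark_plug: spark plug lying behind the fuse box, 24 x 75 x 21 mm. Origin under its middle.
- tape_black: roll of black tape lying flat to the right of the box, 62 mm across, 19 mm high. Origin under its middle.
- feeler_gauge: grey feeler gauge lying to the left of the box, 17 x 98 x 10 mm. Origin under its middle.

How it is judged:
By the outcome, as a careful person would: the job done as asked, in the order asked, and still so for the second after the job is handed in, with the robot touching nothing.
It also fails if it takes over 67 s, if anything falls off the work surface, if the arm or the gripper's body presses on something with over 40 N, if the wrist force passes 120 N, or if a joint passes its speed limit or range.

ROBOT

A 7-joint arm with a two-finger parallel gripper is mounted at the origin on a cart in front of the work surface, level with it; the furniture and walls round the work are solid. World frame = base frame: x ahead of the robot, y to its left, z up, the work surface at z = 0. Lengths are in m, angles in degrees, forces in N, time in s.
With the tool pointing down it reaches from about 0.4 to 0.925 m from the base axis. Payload 5.6 kg.
Tool frame: the origin (TCP) lies on the centre line of the jaws, within the pads' length; the fingertips stand 25 mm ahead of it and the grasp point (between the pads) lies 6 mm ahead of it; z points along the fingers, y is the line along which they close (so a half turn about z gives the same grasp; the last joint's range is limited). The gripper opens to 85 mm and grips with 20 to 120 N. Pads are 22 mm wide; open, the fingers measure 114 mm over their backs; the gripper's body (76 mm by 85 mm) begins 54 mm behind the grasp point. The pads swing forward as they close: fully open they stand 13 mm farther back than shut.
Start: joints at [74.026, 26.786, -0.665, 91.828, 0.344, 61.387, -3.226], TCP at [0.152, -0.632, 0.256] pointing down, gripper open.
Joint ranges: [-144.91, 144.91], [-17.63, 115.5], [-89.93, 88.59], [15.96, 139.68], [-74.01, 254.01], [8.47, 105.57], [-167.45, 167.45]. Speed limits (degrees/s): [147.25, 147.25, 180, 180, 180, 180, 180].

INTERFACE

Orientations are given as a 3x3 rotation matrix whose columns are the frame's x, y, z axes.
In Python, from plant import manip gives the robot as it stands.
- The arm moves only by the tool servo_tool, never from a script. Its arguments are lists of equal length, an entry for each row: "slide": the shift along the tool's x, y, z normalised to -1 to 1, where 1 is 0.5 m, a list of three; "rot": the turn, a rotation vector about the tool's x, y, z normalised to -1 to 1, where 1 is 2 pi rad, a list of three. In form: {"slide": [[x, y, z], ...], "rot": [[ax, ay, az], ...]}. A call has 1 to 12 rows; each row is the pose to reach, as a shift and turn from the pose commanded when the call began, along the tool's axes at that moment, turning the shorter way round; what a row does not reach only later rows make up. A row lasts 1/12 s, in which the tool goes at most 41.7 mm and 7.16 degrees, less where a joint would pass 70% of its speed; a pose out of reach is approached as far as the arm can. A call with a number of a shift or a turn outside -1 to 1 is refused whole. A call with a gripper value outside its range is refused whole. "grip" is the opening, from 0 (shut) to 1 (fully open), set as the call begins (left out, the last holds). The fingers move at their own pace and stop on an object; the grip force is fixed at half the most. Time passes only in rows, so rows that repeat a pose let the fingers close. It gives the time, the measured TCP pose, the force, the opening and the grip force at its end, in the units of the state.
- manip.sense(): the state, without advancing time (a new reading comes with each control period).
- manip.grab_frame(name): name is "side" or "top"; returns the picture (384x512x3 uint8, red, green, blue); there is no depth.
- manip.calibration(name): a dict with "camera_matrix" (3x3 intrinsics, pixels), "origin" and "orientation" of the camera in the world. Camera axes: x right, y down, z forward; pixel columns grow to the right and rows downward; lengths in m; the calibration is good to about 2 mm. A picture is of the moment at which its call begins. calibration takes no time and is no camera call.
- manip.sign_off(): hands the job in; it is judged then, once.
Trained networks look in the newest picture that a camera, given by its name, has taken for a name from the list of things; names that differ only in an ending like _2 or _b are one class to them, and where a whole thing is asked for, a point or a joint stands for the part that bears it (a point fixed in the world has none). Each returns a list of dicts, best first, with "score" (0 to 1); they miss things now and then, are a little off and sometimes report something else, mostly with a low value. They report only what shows in the picture. A call takes as long as a camera call.
- manip.look_for(thing, camera): "location" ([x, y, z] in m, in the coordinates of the camera as it stood for that picture, good to about 4 mm: the middle of the surface that is visible of it).
- manip.mark_of(thing, camera): "location" ([x, y, z] in m, in the coordinates of the camera as it stood for that picture, good to about 4 mm: a listed point, or the origin of a listed thing).
The state is a dict: "time_s": time; "qpos": joint angles; "joint_vel": joint speeds; "effort": joint torques, N m; "tcp_pos": TCP position; "tool_rot": TCP orientation; "contact_force": force on the tool from outside, world axes, zero at the start; "wrist_torque": the same for the moment, N m; "opening": finger opening in m; "grip_force": force on a finger pad.
Only numpy, scipy, OpenCV 4.12 (cv2) and the standard library are available. Lean on these libraries where they do the work, as an engineer would, in place of code of your own. Each camera call takes 0.05 s, during which the arm holds its last target. There are 200 camera calls.

## Working session

There is one attempt and no reset: what is moved stays moved. The work goes in short steps, Python scripts to look and compute and a tool call to move; the robot and the scene stay as the last step left them, time stands still between calls to the robot, and variables do not carry over. Pictures are saved under pics/ and viewed, at most 10 in all, crops included, and the job is handed in when it is done.

Besides the shell and the picture viewer there is one more tool, called after "Emit:" as name(argument=value, ...) on one line, values as JSON. servo_tool: Moves the arm, as the interface text tells. Scaled input: -1 to 1 covers 0.5 m each way for a shift and 2 pi rad each way for a turn. Its arguments: {"type":"object","properties":{"slide":{"type":"array"},"rot":{"type":"array"},"grip":{"type":"number"}},"required":["slide","rot"]}

```bash
mkdir -p pics
cat > h.py <<'E'
import numpy as np, cv2
from plant import manip
def w(c,p):
    k=manip.calibration(c); return np.array(k["origin"])+np.array(k["orientation"])@np.array(p)
def px(c,p):
    k=manip.calibration(c); q=np.array(k["orientation"]).T@(np.array(p)-np.array(k["origin"])); q=np.array(k["camera_matrix"])@q; return q[:2]/q[2]
def snap(c,n):
    im=manip.grab_frame(c); cv2.imwrite(f"pics/{n}.png",im[:,:,::-1]); return im
E
python3 - <<'E'
from h import *
np.set_printoptions(precision=4,suppress=True)
for c in("top","side"):
    snap(c,c+"0")
    k=manip.calibration(c); print(c,np.array(k["origin"]),np.array(k["orientation"])[:,2])
    for t in("fuse_box","back_wall_mid","wall_search","handle","hinge_mid","bulb_box","spark_plug","tape_black","feeler_gauge"):
        r=manip.mark_of(t,c)
        print(t,[(round(x["score"],2),w(c,x["location"])) for x in r[:2]])
s=manip.sense(); print(s["time_s"],s["tcp_pos"],np.array(s["tool_rot"]),s["opening"])
E
cd pics; python3 -c "
import cv2,numpy as np
cv2.imwrite('both.png',cv2.resize(np.vstack([cv2.imread('top0.png'),cv2.imread('side0.png')]),None,fx=.78,fy=.78))"
```

```text
top [0.5489 0.0277 1.1977] [ 0.0702  0.0111 -0.9975]
fuse_box [(0.57, array([0.5636, 0.0629, 0.0021])), (0.42, array([0.6619, 0.0515, 0.0681]))]
back_wall_mid [(0.91, array([0.659 , 0.0512, 0.0892]))]
wall_search [(0.85, array([0.6647, 0.0498, 0.0659]))]
handle [(0.66, array([0.5911, 0.0604, 0.121 ]))]
hinge_mid [(0.92, array([0.502 , 0.0746, 0.0804])), (0.29, array([0.5949, 0.0594, 0.1204]))]
bulb_box [(0.82, array([0.7588, 0.13  , 0.0022]))]
spark_plug [(0.47, array([ 0.7466, -0.0499, -0.0005]))]
tape_black [(0.89, array([ 0.6045, -0.1796,  0.0021]))]
feeler_gauge [(0.66, array([0.5965, 0.281 , 0.0007]))]
side [ 0.4674 -0.8544  0.6243] [ 0.1454  0.8467 -0.5118]
fuse_box [(0.94, array([ 0.5599,  0.0661, -0.0001]))]
back_wall_mid [(0.83, array([0.6605, 0.0541, 0.0909]))]
wall_search [(0.63, array([0.6582, 0.0544, 0.0672])), (0.44, array([0.5001, 0.069 , 0.0816]))]
handle [(0.97, array([0.6002, 0.0596, 0.1166]))]
hinge_mid [(0.92, array([0.4983, 0.071 , 0.0793]))]
bulb_box []
spark_plug [(0.59, array([ 0.743 , -0.0488,  0.0002]))]
tape_black [(0.63, array([ 0.6025, -0.1835, -0.001 ]))]
feeler_gauge []
1.0 [ 0.1518 -0.632   0.2563] [[ 0.9723  0.2335 -0.    ]
 [ 0.2335 -0.9723 -0.    ]
 [-0.0001  0.     -1.    ]] 0.08557998195686997
```

View pics/both.png

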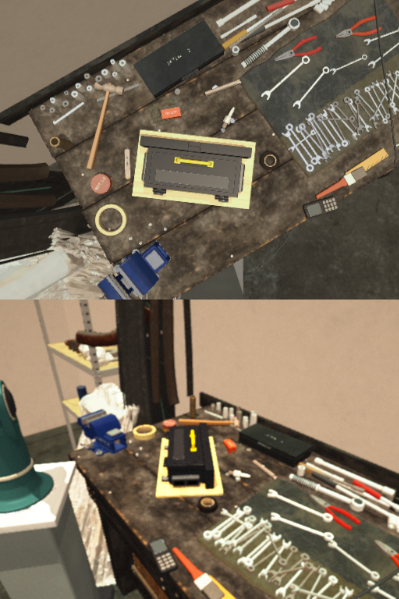

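The top view shows the box at about (195,165) in the half-size picture, yawed slightly clockwise. The bulb box is at (172,113), the spark plug at (228,120) and the tape at (268,160), which agrees with the network marks. Next I refine the yaw from the board edges and work out the first move.

```bash
cat >> h.py <<'E'
from scipy.spatial.transform import Rotation as Ro
import json,os
np.set_printoptions(precision=4,suppress=True)
B=json.load(open("box.json")) if os.path.exists("box.json") else None
def bw(p,mm=True):   # box mm -> world m
    return np.array([B[0],B[1],0])+Ro.from_euler("z",B[2],degrees=True).apply(np.array(p)/1000)
def tool(t):  # tilt t deg: + => tips toward robot (box -x); tool x = box y
    z=np.array([-np.sin(np.radians(t)),0,-np.cos(np.radians(t))]); x=np.array([0,1.,0]); y=np.cross(z,x)
    return Ro.from_euler("z",B[2],degrees=True).as_matrix()@np.c_[x,y,z]
def go(p,R):  # target box mm + matrix -> slide, rot from the measured pose
    s=manip.sense(); T=np.array(s["tool_rot"]); d=T.T@(bw(p)-np.array(s["tcp_pos"]))
    r=Ro.from_matrix(T.T@R).as_rotvec(); print("slide",d/.5,"rot",r/2/np.pi,"mm",np.linalg.norm(d)*1e3,"deg",np.degrees(np.linalg.norm(r)))
def inbox():
    s=manip.sense(); Z=Ro.from_euler("z",-B[2],degrees=True)
    print("t",round(s["time_s"],2),"tcp box mm",Z.apply(np.array(s["tcp_pos"])-[B[0],B[1],0])*1e3,"F box",Z.apply(s["contact_force"]),"open",s["opening"],"grip",s["grip_force"])
E
python3 - <<'E'
from h import *
im=cv2.imread("pics/top0.png"); hsv=cv2.cvtColor(im,cv2.COLOR_BGR2HSV)
k=manip.calibration("top");K=np.array(k["camera_matrix"]);O=np.array(k["origin"]);R=np.array(k["orientation"])
def plane(uv,z):
    d=(R@np.linalg.inv(K)@np.c_[uv,np.ones(len(uv))].T).T; return (O+d*((z-O[2])/d[:,2])[:,None])[:,:2]
ctr=px("top",[.56,.065,.05]); print(ctr)
m=cv2.inRange(hsv,(15,40,140),(40,170,255)); 
n,l,st,ce=cv2.connectedComponentsWithStats(cv2.morphologyEx(m,cv2.MORPH_CLOSE,np.ones((3,3))))
for i in range(1,n):
    if st[i,4]>1000 and np.linalg.norm(ce[i]-ctr)<80:
        ys,xs=np.nonzero(l==i); p=plane(np.c_[xs,ys].astype(float),.01)
        r=cv2.minAreaRect((p*1000).astype(np.float32)); print("board",st[i],r)
m=cv2.inRange(hsv,(22,190,150),(34,255,255)); ys,xs=np.nonzero(m)
g=np.hypot(xs-ctr[0],ys-ctr[1])<70; p=plane(np.c_[xs[g],ys[g]].astype(float),.118)
print("handle",g.sum(),cv2.minAreaRect((p*1000).astype(np.float32)),p.mean(0))
E
```

```text
[246.6237 223.7467]
board [ 169  165  159  103 4445] ((582.2577514648438, 56.712158203125), (393.4945068359375, 226.27967834472656), 83.25135040283203)
handle 4 ((597.8035888671875, 59.64203643798828), (102.2048110961914, 2.2894399166107178), 83.35297393798828) [0.5978 0.0596]
```

```bash
echo "[0.5625,0.0642,-6.8]">box.json
python3 - <<'E'
from h import *
go([160,-48,230],tool(15)); inbox()
E
```

```text
slide [ 1.3907 -0.961   0.0525] rot [ 0.0364 -0.0253 -0.1924] mm 845.6328619186718 deg 71.0904802654069
t 1.0 tcp box mm [-325.3859 -739.9572  256.2805] F box [-1.1185 -0.9706  0.5023] open 0.08557998195686997 grip 0.0
```

Emit:
servo_tool(slide=[[0.7, -0.48, 0], [0.7, -0.48, 0], [0.7, -0.48, 0], [0.7, -0.48, 0], [0.7, -0.48, 0], [0.7, -0.48, 0], [0.7, -0.48, 0], [0.7, -0.48, 0], [0.7, -0.48, 0], [0.7, -0.48, 0], [0.7, -0.48, 0], [0.7, -0.48, 0]], rot=[[0, 0, -0.15], [0, 0, -0.15], [0, 0, -0.15], [0, 0, -0.15], [0, 0, -0.15], [0, 0, -0.15], [0, 0, -0.15], [0, 0, -0.15], [0, 0, -0.15], [0, 0, -0.15], [0, 0, -0.15], [0, 0, -0.15]], grip=0)

```text
time_s: 2.0
tcp_pos: [0.4387, -0.3135, 0.2566]
tool_rot: [[0.376, 0.927, 0.001], [0.927, -0.376, 0.001], [0.001, 0.001, -1.0]]
contact_force: [-0.3, -0.1, 0.4]
opening: -0.0003
grip_force: 0.0
```

Run:
```python
from h import *
go([160,-48,230],tool(15)); inbox()
```

```text
slide [0.7847 0.2793 0.0545] rot [ 0.0416 -0.0057 -0.0422] mm 417.36065409905217 deg 21.433853175136367
t 2.0 tcp box mm [ -78.1722 -389.6933  256.6382] F box [-0.3101 -0.1023  0.3709] open -0.0002661146196807071 grip 0.0
```

Emit:
servo_tool(slide=[[0.785, 0.279, 0.054], [0.785, 0.279, 0.054], [0.785, 0.279, 0.054], [0.785, 0.279, 0.054], [0.785, 0.279, 0.054], [0.785, 0.279, 0.054], [0.785, 0.279, 0.054], [0.785, 0.279, 0.054], [0.785, 0.279, 0.054], [0.785, 0.279, 0.054], [0.785, 0.279, 0.054], [0.785, 0.279, 0.054]], rot=[[0.0416, -0.0057, -0.0422], [0.0416, -0.0057, -0.0422], [0.0416, -0.0057, -0.0422], [0.0416, -0.0057, -0.0422], [0.0416, -0.0057, -0.0422], [0.0416, -0.0057, -0.0422], [0.0416, -0.0057, -0.0422], [0.0416, -0.0057, -0.0422], [0.0416, -0.0057, -0.0422], [0.0416, -0.0057, -0.0422], [0.0416, -0.0057, -0.0422], [0.0416, -0.0057, -0.0422]])

```text
time_s: 3.0
tcp_pos: [0.7155, -0.0058, 0.2273]
tool_rot: [[0.123, 0.958, -0.26], [0.992, -0.118, 0.032], [-0.0, -0.262, -0.965]]
contact_force: [0.0, -0.2, -0.4]
opening: 0.0003
grip_force: 0.0
```

Run:
```python
from h import *
go([145,-48,84],tool(15)); inbox(); print(manip.sense()["qpos"])
```

```text
slide [0.0068 0.0457 0.2847] rot [-0.0005 -0.0001 -0.0006] mm 144.19361584751562 deg 0.30621761494527494
t 3.0 tcp box mm [160.2322 -51.4297 227.3458] F box [ 0.0348 -0.2125 -0.4408] open 0.0002778513198101067 grip 0.0
[ 12.4432  45.673  -25.4136  68.4944  13.9872  84.1797 -18.6125]
```

Emit:
servo_tool(slide=[[0.0068, 0.0457, 0.285], [0.0068, 0.0457, 0.285], [0.0068, 0.0457, 0.285], [0.0068, 0.0457, 0.285], [0.0068, 0.0457, 0.285], [0.0068, 0.0457, 0.285]], rot=[[0, 0, 0], [0, 0, 0], [0, 0, 0], [0, 0, 0], [0, 0, 0], [0, 0, 0]])

```text
time_s: 3.5
tcp_pos: [0.7, -0.0054, 0.0852]
tool_rot: [[0.128, 0.957, -0.26], [0.992, -0.124, 0.031], [-0.002, -0.262, -0.965]]
contact_force: [0.2, -0.1, 0.9]
opening: -0.0003
grip_force: 0.0
```

Run:
```python
from h import *
inbox(); go([130,-48,84],tool(15))
im=snap("side","side1"); snap("top","top1")
c=px("side",bw([110,-30,70])); print(c, px("side",bw([98,-170,92])),px("side",bw([98,170,92])))
x,y=int(c[0]),int(c[1]); x0,y0=max(0,x-65),max(0,y-50)
cv2.imwrite("pics/c1.png",cv2.resize(im[y0:y0+100,x0:x0+130,::-1],None,fx=6,fy=6,interpolation=cv2.INTER_CUBIC)); print(x0,y0)
```

```text
t 3.5 tcp box mm [144.802  -52.8491  85.1896] F box [ 0.2391 -0.0715  0.9237] open -0.00030034885945323485 grip 0.0
slide [ 0.0094 -0.028   0.01  ] rot [-0.0005 -0.     -0.0016] mm 15.621353635179227 deg 0.6068559818747048
[274.3666 194.652 ] [275.0419 217.0065] [265.0173 156.657 ]
209 144
```

View pics/c1.png

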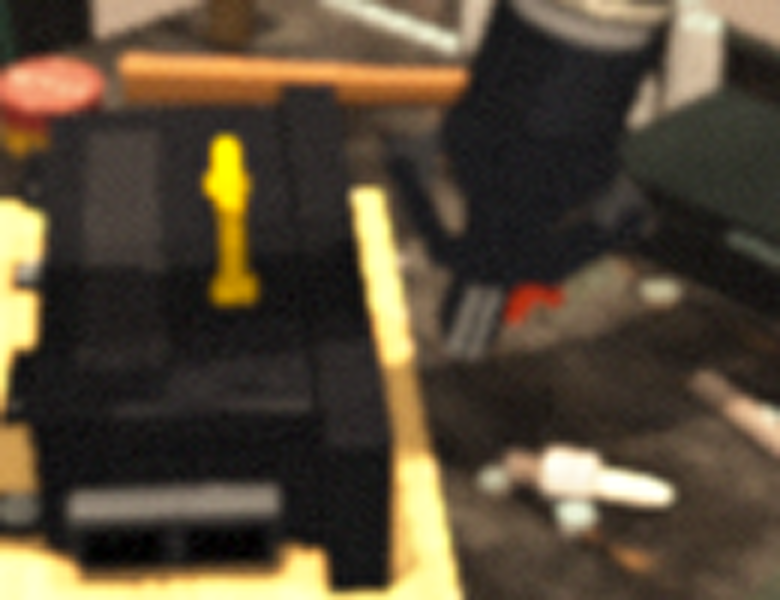

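The closed fingertips are at about (470,350) in the crop, clear of the wall and well away from the spark plug and bulb box. I'm closing in on the wall.

Emit:
servo_tool(slide=[[0.01, -0.018, 0.005], [0.01, -0.036, 0.01], [0.01, -0.036, 0.01], [0.01, -0.036, 0.01]], rot=[[0, 0, -0.0015], [0, 0, -0.0015], [0, 0, -0.0015], [0, 0, -0.0015]])

```text
time_s: 3.93
tcp_pos: [0.6842, 0.0043, 0.0881]
tool_rot: [[0.117, 0.96, -0.254], [0.993, -0.113, 0.031], [0.002, -0.256, -0.967]]
contact_force: [0.7, -0.1, 0.5]
opening: 0.0
grip_force: 0.0
```

Run:
```python
from h import *
inbox(); s=manip.sense(); T=np.array(s["tool_rot"]); p=np.array(s["tcp_pos"])
print(px("side",p+T@[0,0,.025]), (T.T@tool(15)))
```

```text
t 3.93 tcp box mm [127.9239 -45.0943  88.1352] F box [ 0.6749 -0.0585  0.5056] open 3.8470040443605946e-05 grip 0.0
[278.942 199.191] [[ 1.     -0.0019 -0.0011]
 [ 0.0019  1.     -0.0028]
 [ 0.0011  0.0028  1.    ]]
```

Emit:
servo_tool(slide=[[0, -0.006, 0.01], [0, -0.01, 0.01], [0, -0.01, 0.01]], rot=[[0, 0, 0], [0, 0, 0], [0, 0, 0]])

```text
time_s: 4.18
tcp_pos: [0.6765, 0.0053, 0.0821]
tool_rot: [[0.117, 0.959, -0.258], [0.993, -0.112, 0.032], [0.001, -0.26, -0.966]]
contact_force: [-0.4, -0.0, 0.2]
opening: -0.0002
grip_force: 0.0
```

```bash
python3 -c "
from h import *
inbox()"
```

```text
t 4.18 tcp box mm [120.1476 -44.9993  82.0806] F box [-0.4226 -0.0682  0.1517] open -0.00022187373419659806 grip 0.0
```

Emit:
servo_tool(slide=[[0, -0.003, 0.001], [0, -0.003, 0.001], [0, -0.003, 0.001]], rot=[[0, 0, 0], [0, 0, 0], [0, 0, 0]])

```text
time_s: 4.43
tcp_pos: [0.6752, 0.0057, 0.0819]
tool_rot: [[0.116, 0.959, -0.258], [0.993, -0.112, 0.032], [0.002, -0.26, -0.966]]
contact_force: [0.3, 0.5, 0.2]
opening: 0.0001
grip_force: 0.0
```

Emit:
servo_tool(slide=[[0, -0.003, 0.001], [0, -0.003, 0.001], [0, -0.003, 0.001]], rot=[[0, 0, 0], [0, 0, 0], [0, 0, 0]])

```text
time_s: 4.68
tcp_pos: [0.6735, 0.0059, 0.0818]
tool_rot: [[0.116, 0.959, -0.258], [0.993, -0.112, 0.032], [0.002, -0.26, -0.966]]
contact_force: [-0.0, -0.5, 0.7]
opening: -0.0002
grip_force: 0.0
```

Emit:
servo_tool(slide=[[0, -0.003, 0.001], [0, -0.003, 0.001], [0, -0.003, 0.001]], rot=[[0, 0, 0], [0, 0, 0], [0, 0, 0]])

```text
time_s: 4.93
tcp_pos: [0.6719, 0.0061, 0.0817]
tool_rot: [[0.116, 0.959, -0.258], [0.993, -0.112, 0.032], [0.002, -0.26, -0.966]]
contact_force: [0.4, 0.4, 0.3]
opening: -0.0
grip_force: 0.0
```

Emit:
servo_tool(slide=[[0, -0.003, 0.001], [0, -0.003, 0.001], [0, -0.003, 0.001]], rot=[[0, 0, 0], [0, 0, 0], [0, 0, 0]])

```text
time_s: 5.18
tcp_pos: [0.6708, 0.0062, 0.0818]
tool_rot: [[0.117, 0.959, -0.257], [0.993, -0.112, 0.032], [0.002, -0.259, -0.966]]
contact_force: [1.1, -0.9, -0.4]
opening: 0.0
grip_force: 0.8
```

Emit:
servo_tool(slide=[[0, -0.003, 0.001], [0, -0.003, 0.001], [0, -0.003, 0.001]], rot=[[0, 0, 0], [0, 0, 0], [0, 0, 0]])

```text
time_s: 5.43
tcp_pos: [0.6706, 0.0061, 0.0819]
tool_rot: [[0.117, 0.96, -0.254], [0.993, -0.113, 0.032], [0.002, -0.256, -0.967]]
contact_force: [6.0, -0.2, -1.9]
opening: -0.0003
grip_force: 2.8
```

Emit:
servo_tool(slide=[[0, -0.003, 0.001], [0, -0.003, 0.001], [0, -0.003, 0.001]], rot=[[0, 0, 0], [0, 0, 0], [0, 0, 0]])

```text
time_s: 5.68
tcp_pos: [0.6704, 0.0062, 0.082]
tool_rot: [[0.117, 0.961, -0.25], [0.993, -0.113, 0.032], [0.003, -0.252, -0.968]]
contact_force: [8.9, -0.1, -3.6]
opening: -0.0001
grip_force: 4.5
```

Emit:
servo_tool(slide=[[0.008, 0.003, -0.001], [0.016, 0.003, -0.001], [0.016, 0.003, -0.001]], rot=[[0, 0, 0], [0, 0, 0], [0, 0, 0]])

```text
time_s: 5.93
tcp_pos: [0.6714, 0.0132, 0.0819]
tool_rot: [[0.117, 0.96, -0.254], [0.993, -0.113, 0.03], [0.0, -0.256, -0.967]]
contact_force: [4.9, -2.4, -0.2]
opening: -0.0001
grip_force: 2.8
```

Emit:
servo_tool(slide=[[0.008, 0, 0], [0.016, 0, 0], [0.016, 0, 0]], rot=[[0, 0, 0], [0, 0, 0], [0, 0, 0]])

```text
time_s: 6.18
tcp_pos: [0.6723, 0.0209, 0.0819]
tool_rot: [[0.117, 0.96, -0.254], [0.993, -0.113, 0.03], [-0.0, -0.256, -0.967]]
contact_force: [4.8, -2.6, -0.2]
opening: -0.0001
grip_force: 2.8
```

```bash
python3 -c "
from h import *
inbox()"
```

```text
t 6.18 tcp box mm [114.1031 -29.9709  81.8965] F box [ 5.0725 -1.9848 -0.2106] open -8.947605148141089e-05 grip 2.7622564136981964
```

Steady 5 N with the finger sliding along the wall, so I keep going.

Emit:
servo_tool(slide=[[0.008, 0, 0], [0.016, 0, 0], [0.016, 0, 0]], rot=[[0, 0, 0], [0, 0, 0], [0, 0, 0]])

```text
time_s: 6.43
tcp_pos: [0.6732, 0.0289, 0.0819]
tool_rot: [[0.117, 0.96, -0.254], [0.993, -0.113, 0.03], [-0.0, -0.256, -0.967]]
contact_force: [5.5, -2.3, -0.5]
opening: -0.0002
grip_force: 2.7
```

Emit:
servo_tool(slide=[[0.008, 0, 0], [0.016, 0, 0], [0.016, 0, 0]], rot=[[0, 0, 0], [0, 0, 0], [0, 0, 0]])

```text
time_s: 6.68
tcp_pos: [0.6741, 0.0369, 0.0819]
tool_rot: [[0.117, 0.96, -0.255], [0.993, -0.113, 0.03], [-0.0, -0.256, -0.967]]
contact_force: [5.2, -2.6, -0.7]
opening: -0.0
grip_force: 2.7
```

Emit:
servo_tool(slide=[[0.008, 0, 0], [0.016, 0, 0], [0.016, 0, 0]], rot=[[0, 0, 0], [0, 0, 0], [0, 0, 0]])

```text
time_s: 6.93
tcp_pos: [0.6735, 0.0465, 0.0818]
tool_rot: [[0.116, 0.959, -0.258], [0.993, -0.112, 0.032], [0.002, -0.26, -0.966]]
contact_force: [-0.3, -0.5, -0.3]
opening: -0.0004
grip_force: 0.3
```

Emit:
servo_tool(slide=[[0.006, 0, 0], [0.006, -0.006, 0.0016], [0.006, -0.01, 0.003], [0.006, -0.01, 0.003]], rot=[[0, 0, 0], [0, 0, 0], [0, 0, 0], [0, 0, 0]])

```text
time_s: 7.27
tcp_pos: [0.6679, 0.0504, 0.0815]
tool_rot: [[0.116, 0.959, -0.259], [0.993, -0.111, 0.032], [0.002, -0.261, -0.965]]
contact_force: [0.7, 0.5, -0.8]
opening: -0.0001
grip_force: 0.4
```

```bash
python3 -c "
from h import *
inbox()"
```

```text
t 7.27 tcp box mm [106.2777  -1.2285  81.4803] F box [ 0.6151  0.5977 -0.7632] open -0.00014814570830351252 grip 0.4121951339766383
```

Emit:
servo_tool(slide=[[0, -0.006, 0.0016], [0, -0.01, 0.003], [0, -0.01, 0.003]], rot=[[0, 0, 0], [0, 0, 0], [0, 0, 0]])

```text
time_s: 7.52
tcp_pos: [0.6642, 0.0505, 0.0816]
tool_rot: [[0.117, 0.96, -0.256], [0.993, -0.112, 0.032], [0.003, -0.258, -0.966]]
contact_force: [4.3, 0.9, -1.4]
opening: -0.0001
grip_force: 2.1
```

Emit:
servo_tool(slide=[[0, -0.005, 0.0014], [0, -0.005, 0.0014], [0, -0.005, 0.0014]], rot=[[0, 0, 0], [0, 0, 0], [0, 0, 0]])

```text
time_s: 7.77
tcp_pos: [0.6619, 0.0508, 0.0816]
tool_rot: [[0.117, 0.96, -0.256], [0.993, -0.112, 0.033], [0.003, -0.258, -0.966]]
contact_force: [5.1, 0.2, -0.2]
opening: 0.0
grip_force: 2.4
```

Emit:
servo_tool(slide=[[0, -0.005, 0.0014], [0, -0.005, 0.0014], [0, -0.005, 0.0014]], rot=[[0, 0, 0], [0, 0, 0], [0, 0, 0]])

```text
time_s: 8.02
tcp_pos: [0.6597, 0.0511, 0.0817]
tool_rot: [[0.117, 0.96, -0.255], [0.993, -0.112, 0.033], [0.003, -0.257, -0.966]]
contact_force: [6.3, 0.4, -1.5]
opening: -0.0002
grip_force: 2.9
```

```bash
python3 -c "
from h import *
inbox()
print([(r['score'],w('side',r['location'])) for r in (manip.grab_frame('side') is not None and manip.mark_of('handle','side'))])"
```

```text
t 8.02 tcp box mm [98.0333 -1.5052 81.6789] F box [ 6.244   1.1223 -1.5441] open -0.00022192767127657989 grip 2.916509248316288
[(0.94, array([0.5952, 0.0613, 0.1302])), (0.29, array([ 0.7447, -0.0478, -0.0009]))]
```

The handle has risen from 118 to 130 mm, so the cover has popped. I finish the push, then back straight out.

Emit:
servo_tool(slide=[[0, -0.004, 0.001], [0, -0.004, 0.001], [0, -0.004, 0.001]], rot=[[0, 0, 0], [0, 0, 0], [0, 0, 0]])

```text
time_s: 8.37
tcp_pos: [0.6585, 0.0512, 0.0817]
tool_rot: [[0.117, 0.96, -0.253], [0.993, -0.113, 0.033], [0.003, -0.255, -0.967]]
contact_force: [7.8, 1.2, -2.9]
opening: 0.0001
grip_force: 3.8
```

Emit:
servo_tool(slide=[[0, 0.04, -0.01], [0, 0.08, -0.02], [0, 0.11, -0.03], [0, 0.11, -0.14], [0, 0.11, -0.22], [0, 0.11, -0.3], [0, 0.11, -0.3], [0, 0.11, -0.3]], rot=[[0, 0, 0], [0, 0, 0], [0, 0, 0], [0, 0, 0], [0, 0, 0], [0, 0, 0], [0, 0, 0], [0, 0, 0]])

```text
time_s: 9.03
tcp_pos: [0.7496, 0.0404, 0.2169]
tool_rot: [[0.117, 0.961, -0.252], [0.993, -0.113, 0.033], [0.003, -0.254, -0.967]]
contact_force: [0.0, 0.6, 0.1]
opening: -0.0003
grip_force: 0.0
```

Run:
```python
from h import *
inbox()
for c in("side","top"):
    im=snap(c,c+"2")
    print([(r['score'],w(c,r['location'])) for r in manip.mark_of('handle',c)[:2]])
for th in (0,.15): 
    a=np.radians(21.4)+th; print(th,[-62+104*np.cos(a),0,80+104*np.sin(a)],bw([-62+104*np.cos(a),0,80+104*np.sin(a)]))
print(manip.sense()["qpos"])
im=cv2.imread("pics/side2.png"); cv2.imwrite("pics/c2.png",cv2.resize(im[120:250,190:340],None,fx=4,fy=4,interpolation=cv2.INTER_CUBIC))
```

```text
t 9.03 tcp box mm [188.5775  -1.4349 216.8922] F box [-0.0331  0.5656  0.113 ] open -0.0002618191543234973 grip 0.0
[(0.96, array([0.5922, 0.0604, 0.1288]))]
[(0.63, array([0.5863, 0.0573, 0.1323]))]
0 [np.float64(34.82980484970294), 0, np.float64(117.94718557111244)] [0.5971 0.0601 0.1179]
0.15 [np.float64(28.07175397320124), 0, np.float64(131.99114478631054)] [0.5904 0.0609 0.132 ]
[  8.0159  49.879  -25.1137  62.862   14.2866  85.4373 -20.9752]
```

View pics/c2.png

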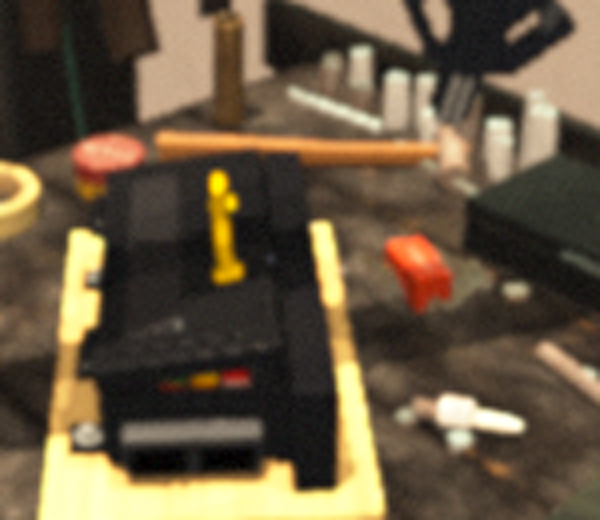

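The cover's back edge is up, with the coloured fuses visible in the gap at (205,380). The yellow bar runs from (215,180) to (228,275), and the bulb box and spark plug haven't moved. Next is the pre-grasp above the handle.

Run:
```python
from h import *
s=manip.sense(); T=np.array(s["tool_rot"]); p=np.array(s["tcp_pos"])
for l in(.015,.025,.038): print(l,px("side",p+T@[0,0,l]), "seen ~(304,149)")
R=tool(-20); b=np.array([28,0,132]); z=np.array([np.sin(np.radians(20)),0,-np.cos(np.radians(20))])
go(b-74*z,R)
```

```text
0.015 [300.5283 149.1911] seen ~(304,149)
0.025 [299.3697 152.4415] seen ~(304,149)
0.038 [297.8799 156.6214] seen ~(304,149)
slide [ 0.0052 -0.348   0.1126] rot [-0.0981 -0.0001  0.0004] mm 182.89590472550032 deg 35.30756999471795
```

Emit:
servo_tool(slide=[[0.005, -0.08, 0], [0.005, -0.16, 0.02], [0.005, -0.24, 0.06], [0.005, -0.3, 0.09], [0.005, -0.348, 0.113], [0.005, -0.348, 0.113], [0.005, -0.348, 0.113], [0.005, -0.348, 0.113]], rot=[[-0.02, 0, 0], [-0.04, 0, 0], [-0.06, 0, 0], [-0.08, 0, 0], [-0.098, 0, 0], [-0.098, 0, 0], [-0.098, 0, 0], [-0.098, 0, 0]], grip=0.5)

```text
time_s: 9.9
tcp_pos: [0.564, 0.0639, 0.2015]
tool_rot: [[0.115, 0.933, 0.34], [0.993, -0.108, -0.04], [-0.0, 0.343, -0.939]]
contact_force: [0.6, 1.1, 1.2]
opening: 0.0429
grip_force: 0.0
```

Run:
```python
from h import *
inbox()
b=np.array([28,0,132]); z=np.array([np.sin(np.radians(20)),0,-np.cos(np.radians(20))])
go(b-13*z,tool(-20)); print(manip.sense()["qpos"])
```

```text
t 9.9 tcp box mm [  1.5177  -0.1501 201.5356] F box [0.4552 1.1304 1.1722] open 0.042910574293041306 grip 0.0
slide [0.0002 0.0021 0.1228] rot [ 0.0001 -0.0001  0.0005] mm 61.40968764761582 deg 0.20745594648129442
[  7.0366  17.4467 -23.4177 118.6156  29.2249  29.4179 -44.5163]
```

Emit:
servo_tool(slide=[[0, 0.002, 0.05], [0, 0.002, 0.09], [0, 0.002, 0.122], [0, 0.002, 0.122], [0, 0.002, 0.122]], rot=[[0, 0, 0], [0, 0, 0], [0, 0, 0], [0, 0, 0], [0, 0, 0]])

```text
time_s: 10.32
tcp_pos: [0.5891, 0.0614, 0.1445]
tool_rot: [[0.117, 0.933, 0.341], [0.993, -0.111, -0.039], [0.002, 0.343, -0.939]]
contact_force: [-0.0, -0.7, 0.2]
opening: 0.0425
grip_force: 0.0
```

Run:
```python
from h import *
inbox()
im=snap("side","side3"); cv2.imwrite("pics/c3.png",cv2.resize(im[120:250,190:340,::-1],None,fx=4,fy=4,interpolation=cv2.INTER_CUBIC))
```

```text
t 10.32 tcp box mm [ 26.7113   0.3805 144.5128] F box [ 0.0604 -0.7167  0.1758] open 0.042498019384949806 grip 0.0
```

View pics/c3.png

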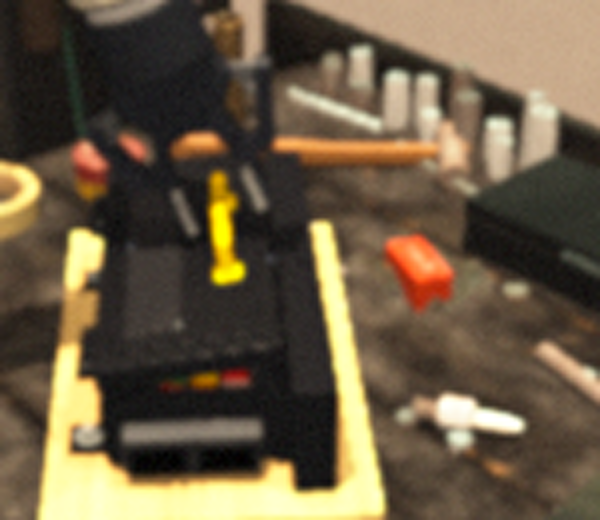

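The bar lies between the two pads at (185,215) and (255,190), so I close on it.

Emit:
servo_tool(slide=[[0, 0, 0], [0, 0, 0], [0, 0, 0], [0, 0, 0], [0, 0, 0], [0, 0, 0]], rot=[[0, 0, 0], [0, 0, 0], [0, 0, 0], [0, 0, 0], [0, 0, 0], [0, 0, 0]], grip=0)

```text
time_s: 10.87
tcp_pos: [0.5862, 0.0619, 0.1449]
tool_rot: [[0.116, 0.933, 0.34], [0.993, -0.11, -0.039], [0.001, 0.342, -0.94]]
contact_force: [-5.6, 2.0, -1.5]
opening: 0.0073
grip_force: 58.5
```

```bash
cat >> h.py <<'E'
def arc(th0,t0,th1,t1,n,L=13):
    # rows for moving the gripped bar along the arc, tool tilts t0->t1; relative to commanded start
    def pose(th,t):
        a=np.radians(21.4)+th; r=np.radians(t); z=np.array([-np.sin(r),0,-np.cos(r)])
        return np.array([-62+104*np.cos(a),0,80+104*np.sin(a)])-L*z
    T0=tool(t0); Z=Ro.from_euler("z",B[2],degrees=True)
    for i in range(1,n+1):
        f=i/n; th=th0+(th1-th0)*f; t=t0+(t1-t0)*f
        d=T0.T@Z.apply(pose(th,t)-pose(th0,t0))/500; r=Ro.from_matrix(T0.T@tool(t)).as_rotvec()/2/np.pi
        print(d.round(3).tolist(),r.round(4).tolist())
E
python3 - <<'E'
from h import *
inbox(); arc(.15,-20,.7,-20,6); arc(.7,-20,1.2,-20,6)
E
```

```text
t 10.87 tcp box mm [ 23.7687   0.5628 144.9005] F box [-5.8225  1.2756 -1.4508] open 0.007329883556115178 grip 58.51606607437134
[-0.0, -0.004, -0.019] [0.0, 0.0, 0.0]
[-0.0, -0.01, -0.037] [0.0, 0.0, 0.0]
[0.0, -0.017, -0.054] [0.0, 0.0, 0.0]
[0.0, -0.027, -0.071] [0.0, 0.0, 0.0]
[0.0, -0.037, -0.087] [0.0, 0.0, 0.0]
[-0.0, -0.049, -0.102] [0.0, 0.0, 0.0]
[0.0, -0.012, -0.012] [0.0, 0.0, 0.0]
[-0.0, -0.025, -0.024] [0.0, 0.0, 0.0]
[0.0, -0.039, -0.034] [0.0, 0.0, 0.0]
[0.0, -0.054, -0.043] [0.0, 0.0, 0.0]
[-0.0, -0.069, -0.051] [0.0, 0.0, 0.0]
[0.0, -0.085, -0.058] [0.0, 0.0, 0.0]
```

Emit:
servo_tool(slide=[[0, -0.008, -0.019], [0, -0.014, -0.037], [0, -0.021, -0.054], [0, -0.031, -0.071], [0, -0.041, -0.087], [0, -0.053, -0.102], [0, -0.053, -0.102]], rot=[[0, 0, 0], [0, 0, 0], [0, 0, 0], [0, 0, 0], [0, 0, 0], [0, 0, 0], [0, 0, 0]])

```text
time_s: 11.45
tcp_pos: [0.5464, 0.0665, 0.1868]
tool_rot: [[0.116, 0.931, 0.347], [0.993, -0.11, -0.039], [0.002, 0.349, -0.937]]
contact_force: [4.5, -0.1, 0.5]
opening: 0.0072
grip_force: 58.7
```

Run:
```python
from h import *
inbox(); s=manip.sense(); print(s["qpos"])
for c in("side","top"):
    manip.grab_frame(c); print([(r['score'],w(c,r['location'])) for r in manip.mark_of('handle',c)[:2]])
a=np.radians(21.4)+.7; print("expect",bw([-62+104*np.cos(a),0,80+104*np.sin(a)]))
```

```text
t 11.45 tcp box mm [-16.2378   0.3933 186.7633] F box [4.4589 0.4788 0.5128] open 0.007210724198643624 grip 58.695770502090454
[  5.3338  17.0393 -22.202  121.7298  31.8196  26.5559 -48.2983]
[(0.79, array([0.5557, 0.0664, 0.1698]))]
[(0.62, array([0.5511, 0.064 , 0.1679]))]
expect [0.5502 0.0657 0.1714]
```

Emit:
servo_tool(slide=[[0, -0.012, -0.012], [0, -0.025, -0.024], [0, -0.039, -0.034], [0, -0.054, -0.043], [0, -0.069, -0.051], [0, -0.085, -0.058], [0, -0.085, -0.058]], rot=[[0, 0, 0], [0, 0, 0], [0, 0, 0], [0, 0, 0], [0, 0, 0], [0, 0, 0], [0, 0, 0]])

```text
time_s: 12.23
tcp_pos: [0.5004, 0.0721, 0.2013]
tool_rot: [[0.116, 0.928, 0.353], [0.993, -0.11, -0.039], [0.003, 0.355, -0.935]]
contact_force: [0.6, -4.2, 22.9]
opening: 0.0072
grip_force: 61.9
```

Run:
```python
from h import *
inbox(); s=manip.sense(); print(s["qpos"])
for c in("side","top"):
    manip.grab_frame(c); print([(r['score'],w(c,r['location'])) for r in manip.mark_of('handle',c)[:2]])
a=np.radians(21.4)+1.2; print("expect",bw([-62+104*np.cos(a),0,80+104*np.sin(a)]))
arc(1.2,-20,1.5,-18,5); arc(1.5,-18,1.75,-14,5)
```

```text
t 12.23 tcp box mm [-62.5662   0.4844 201.3225] F box [ 1.0818 -4.1236 22.8603] open 0.007153816497448824 grip 61.93451285362244
[  5.5195  11.4814 -24.002  126.6347  29.6976  26.5626 -48.8261]
[(0.66, array([0.5094, 0.0732, 0.1826]))]
[(0.95, array([0.5066, 0.0682, 0.1855]))]
expect [0.5007 0.0716 0.184 ]
[0.0, -0.012, -0.004] [0.0011, -0.0, 0.0]
[-0.0, -0.024, -0.007] [0.0022, -0.0, -0.0]
[0.0, -0.036, -0.009] [0.0033, -0.0, -0.0]
[0.0, -0.048, -0.011] [0.0044, -0.0, -0.0]
[0.0, -0.06, -0.012] [0.0056, 0.0, -0.0]
[0.0, -0.01, 0.0] [0.0022, -0.0, 0.0]
[-0.0, -0.02, 0.001] [0.0044, 0.0, -0.0]
[0.0, -0.03, 0.002] [0.0067, -0.0, 0.0]
[-0.0, -0.04, 0.004] [0.0089, -0.0, -0.0]
[0.0, -0.05, 0.006] [0.0111, -0.0, 0.0]
```

Run:
```python
from h import *
im=snap("side","side4"); cv2.imwrite("pics/c4.png",cv2.resize(im[115:235,190:320,::-1],None,fx=6,fy=6,interpolation=cv2.INTER_CUBIC)[:600])
```

```text
(no output)
```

View pics/c4.png

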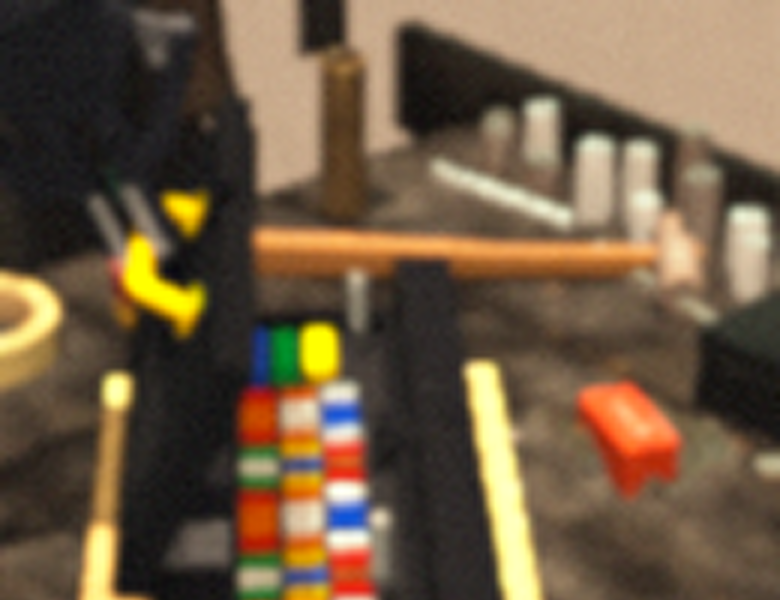

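Run:
```python
from h import *
arc(1.17,-20.5,1.5,-26,6,17); arc(1.5,-26,1.8,-30,6,17)
```

```text
[-0.0, -0.011, -0.004] [-0.0025, 0.0, 0.0]
[0.0, -0.023, -0.007] [-0.0051, -0.0, -0.0]
[-0.0, -0.034, -0.01] [-0.0076, -0.0, 0.0]
[0.0, -0.046, -0.012] [-0.0102, -0.0, -0.0]
[0.0, -0.058, -0.014] [-0.0127, 0.0, 0.0]
[0.0, -0.07, -0.015] [-0.0153, 0.0, -0.0]
[0.0, -0.011, -0.001] [-0.0019, -0.0, -0.0]
[0.0, -0.021, -0.002] [-0.0037, -0.0, 0.0]
[-0.0, -0.032, -0.002] [-0.0056, -0.0, 0.0]
[0.0, -0.043, -0.002] [-0.0074, -0.0, 0.0]
[0.0, -0.054, -0.001] [-0.0093, -0.0, 0.0]
[0.0, -0.065, 0.0] [-0.0111, -0.0, 0.0]
```

Emit:
servo_tool(slide=[[0, 0, -0.008], [0, -0.011, -0.012], [0, -0.023, -0.016], [0, -0.023, -0.016]], rot=[[0, 0, 0], [-0.0025, 0, 0], [-0.005, 0, 0], [-0.005, 0, 0]])

```text
time_s: 12.82
tcp_pos: [0.4835, 0.0743, 0.2015]
tool_rot: [[0.116, 0.92, 0.375], [0.993, -0.108, -0.042], [0.002, 0.377, -0.926]]
contact_force: [-1.1, -0.7, 10.7]
opening: 0.0072
grip_force: 60.4
```

Run:
```python
from h import *
inbox(); s=manip.sense(); print(s["qpos"],s["wrist_torque"])
for c in("side","top"):
    manip.grab_frame(c); print([(r['score'],w(c,r['location'])) for r in manip.mark_of('handle',c)[:2]])
```

```text
t 12.82 tcp box mm [-79.6879   0.7057 201.4991] F box [-1.0342 -0.8725 10.7243] open 0.00720327226868973 grip 60.391300320625305
[  4.0647   9.4719 -23.5311 129.4152  32.0545  24.861  -52.4574] [-0.098  -0.4428 -0.0887]
[(0.85, array([0.4904, 0.0729, 0.185 ]))]
[(0.95, array([0.4876, 0.0719, 0.1846]))]
```

Emit:
servo_tool(slide=[[0, -0.011, -0.004], [0, -0.023, -0.008], [0, -0.034, -0.01], [0, -0.046, -0.012], [0, -0.046, -0.012]], rot=[[-0.0025, 0, 0], [-0.005, 0, 0], [-0.0076, 0, 0], [-0.01, 0, 0], [-0.01, 0, 0]])

```text
time_s: 13.43
tcp_pos: [0.4581, 0.0773, 0.1967]
tool_rot: [[0.115, 0.896, 0.428], [0.993, -0.105, -0.048], [0.002, 0.431, -0.902]]
contact_force: [-2.0, 1.6, 5.0]
opening: 0.0074
grip_force: 59.3
```

Run:
```python
from h import *
inbox(); s=manip.sense(); print(s["qpos"],s["tool_rot"])
for c in("side","top"):
    manip.grab_frame(c); print([(r['score'],w(c,r['location'])) for r in manip.mark_of('handle',c)[:2]])
a=np.radians(21.4)+1.52; print("expect1.52",bw([-62+104*np.cos(a),0,80+104*np.sin(a)]))
```

```text
t 13.43 tcp box mm [-105.1754    0.6685  196.6685] F box [-2.2052  1.3898  4.9888] open 0.0073516002340660415 grip 59.34588074684143
[ -0.306    6.7524 -21.3397 134.5913  41.8954  21.0969 -64.724 ] [[ 0.1151  0.8963  0.4282]
 [ 0.9933 -0.1045 -0.0483]
 [ 0.0015  0.431  -0.9024]]
[(0.76, array([0.4675, 0.0762, 0.1773]))]
[(0.6, array([0.466 , 0.0741, 0.1809]))]
expect1.52 [0.4682 0.0754 0.1786]
```

Run:
```python
from h import *
arc(1.53,-25.5,1.74,-16,5,18)
```

```text
[0.0, -0.008, -0.001] [0.0053, 0.0, -0.0]
[0.0, -0.015, -0.001] [0.0106, 0.0, -0.0]
[-0.0, -0.023, -0.001] [0.0158, -0.0, -0.0]
[0.0, -0.03, -0.001] [0.0211, -0.0, 0.0]
[0.0, -0.038, 0.0] [0.0264, -0.0, -0.0]
```

Emit:
servo_tool(slide=[[0, -0.008, -0.001], [0, -0.015, -0.001], [0, -0.023, -0.001], [0, -0.03, -0.001], [0, -0.038, -0.001], [0, -0.038, -0.001]], rot=[[0.005, 0, 0], [0.0106, 0, 0], [0.0158, 0, 0], [0.021, 0, 0], [0.0264, 0, 0], [0.0264, 0, 0]])

```text
time_s: 14.13
tcp_pos: [0.4415, 0.078, 0.1882]
tool_rot: [[0.118, 0.956, 0.27], [0.993, -0.114, -0.031], [0.001, 0.272, -0.962]]
contact_force: [-1.0, -1.2, 1.2]
opening: 0.0069
grip_force: 60.3
```

Run:
```python
from h import *
inbox(); s=manip.sense(); print(s["qpos"])
for c in("side","top"):
    manip.grab_frame(c); print([(r['score'],w(c,r['location'])) for r in manip.mark_of('handle',c)[:2]])
for th in(1.65,1.74,1.85):
    a=np.radians(21.4)+th; print(th,bw([-62+104*np.cos(a),0,80+104*np.sin(a)]))
arc(1.74,-16,1.84,-14,3,18)
im=snap("side","side5"); cv2.imwrite("pics/c5.png",cv2.resize(im[105:215,170:300,::-1],None,fx=5,fy=5,interpolation=cv2.INTER_CUBIC)[:600])
```

```text
t 14.13 tcp box mm [-121.7638   -0.6679  188.2428] F box [-0.8199 -1.2919  1.1532] open 0.0069283856846427605 grip 60.2684211730957
[  5.9431   8.9207 -26.0248 130.7446  22.7254  28.788  -44.92  ]
[(0.86, array([0.448 , 0.0776, 0.1692]))]
[(0.88, array([0.4429, 0.0772, 0.1704]))]
1.65 [0.4558 0.0769 0.1735]
1.74 [0.4476 0.0779 0.1691]
1.85 [0.4382 0.079  0.1626]
[-0.0, -0.006, 0.002] [0.0019, -0.0, -0.0]
[0.0, -0.012, 0.004] [0.0037, 0.0, 0.0]
[0.0, -0.019, 0.006] [0.0056, -0.0, 0.0]
```

View pics/c5.png

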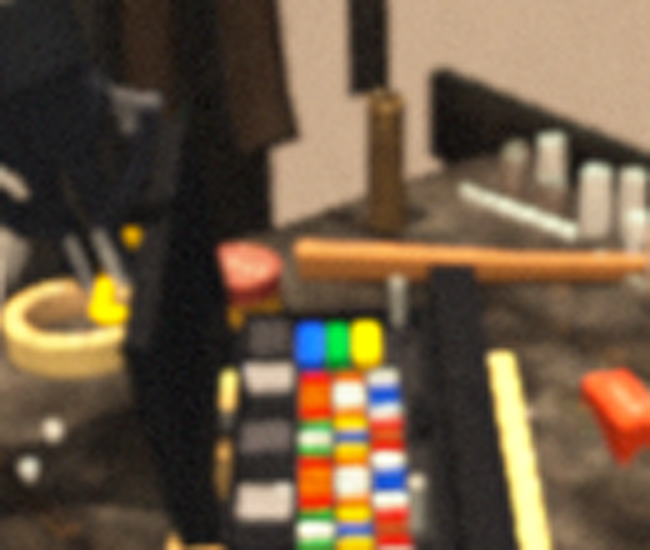

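The cover is past vertical, at about 1.74 rad, and the fuses are open to view. I take it to the stop, open the jaws slightly and withdraw along the tool axis.

Emit:
servo_tool(slide=[[0, -0.006, 0.002], [0, -0.012, 0.004], [0, -0.019, 0.006], [0, -0.019, 0.006]], rot=[[0.002, 0, 0], [0.0037, 0, 0], [0.0056, 0, 0], [0.0056, 0, 0]])

```text
time_s: 14.72
tcp_pos: [0.4337, 0.0797, 0.1838]
tool_rot: [[0.116, 0.964, 0.24], [0.993, -0.113, -0.027], [0.001, 0.242, -0.97]]
contact_force: [-1.7, 0.6, 1.1]
opening: 0.0071
grip_force: 59.2
```

Emit:
servo_tool(slide=[[0, 0, 0], [0, 0, 0], [0, 0, 0], [0, 0, 0], [0, 0, 0]], rot=[[0, 0, 0], [0, 0, 0], [0, 0, 0], [0, 0, 0], [0, 0, 0]], grip=0.17)

```text
time_s: 15.13
tcp_pos: [0.4344, 0.0795, 0.1841]
tool_rot: [[0.116, 0.963, 0.242], [0.993, -0.113, -0.027], [0.002, 0.244, -0.97]]
contact_force: [-0.2, -0.1, -0.2]
opening: 0.0144
grip_force: 0.0
```

Run:
```python
from h import *
inbox(); s=manip.sense(); print(s["qpos"])
for c in("side","top"):
    manip.grab_frame(c); print([(r['score'],w(c,r['location'])) for r in manip.mark_of('handle',c)[:2]])
```

```text
t 15.13 tcp box mm [-129.0071    0.0722  184.1397] F box [-0.1877 -0.1675 -0.2395] open 0.014447536719526487 grip 0.0
[  6.4277   9.3191 -26.6045 130.6924  20.9318  29.7835 -43.3252]
[(0.57, array([0.4421, 0.0786, 0.1636])), (0.57, array([0.4994, 0.0701, 0.0783]))]
[(0.56, array([0.4379, 0.0765, 0.1646]))]
```

Emit:
servo_tool(slide=[[0, 0, -0.02], [0, 0, -0.04], [0, 0, -0.06], [0, 0, -0.09], [0, 0, -0.12], [0, 0, -0.12]], rot=[[0, 0, 0], [0, 0, 0], [0, 0, 0], [0, 0, 0], [0, 0, 0], [0, 0, 0]])

```text
time_s: 15.83
tcp_pos: [0.4207, 0.0816, 0.2447]
tool_rot: [[0.116, 0.962, 0.246], [0.993, -0.113, -0.026], [0.002, 0.248, -0.969]]
contact_force: [-0.1, 1.4, 0.6]
opening: 0.0144
grip_force: 0.0
```

Emit:
servo_tool(slide=[[0, 0, -0.05], [0, 0.02, -0.1], [0, 0.04, -0.15], [0, 0.05, -0.2], [0, 0.05, -0.2], [0, 0.05, -0.2]], rot=[[0, 0, 0], [0, 0, 0], [0, 0, 0], [0, 0, 0], [0, 0, 0], [0, 0, 0]])

```text
time_s: 16.33
tcp_pos: [0.4202, 0.081, 0.3461]
tool_rot: [[0.117, 0.963, 0.244], [0.993, -0.114, -0.027], [0.002, 0.246, -0.969]]
contact_force: [0.0, 0.3, -0.5]
opening: 0.0147
grip_force: 0.0
```

Run:
```python
from h import *
inbox()
for c in("side","top"):
    im=snap(c,c+"6"); print([(r['score'],w(c,r['location'])) for r in manip.mark_of('handle',c)[:2]])
    for t in("bulb_box","spark_plug","tape_black","feeler_gauge"):
        print(t,[(round(x["score"],2),w(c,x["location"])) for x in manip.mark_of(t,c)[:1]])
a=cv2.imread("pics/side6.png")[90:250,150:350];b=cv2.imread("pics/top6.png")[120:280,150:350]
cv2.imwrite("pics/c6.png",cv2.resize(np.hstack([a,b]),None,fx=2,fy=2,interpolation=cv2.INTER_CUBIC))
```

```text
t 16.33 tcp box mm [-143.2434   -0.1783  346.061 ] F box [ 0.0009  0.2663 -0.5446] open 0.014702538880755598 grip 0.0
[(0.87, array([0.4386, 0.0766, 0.1619]))]
bulb_box [(0.71, array([ 0.7607,  0.134 , -0.0027]))]
spark_plug []
tape_black [(0.83, array([ 0.6059, -0.1837, -0.0035]))]
feeler_gauge []
[(0.85, array([0.4335, 0.0795, 0.1631]))]
bulb_box [(0.89, array([0.7612, 0.1357, 0.0016]))]
spark_plug [(0.68, array([ 0.7449, -0.0504,  0.0005]))]
tape_black [(0.68, array([ 0.6053, -0.1841,  0.0003]))]
feeler_gauge [(0.71, array([0.5948, 0.2793, 0.0025]))]
```

View pics/c6.png

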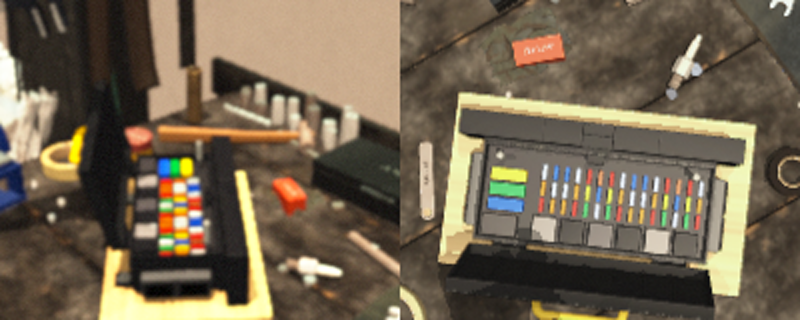

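The cover lies right back, with the handle at the position for 1.85 rad. The fuses are exposed, and the bulb box (540,48), spark plug (685,65), tape and gauge haven't moved. The gripper is clear, so I hand in.

```bash
python3 -c "
from plant import manip
print(manip.sign_off())"
```

```text
the job is handed in; nothing more can be done
None
```

The fuse box is open and handed in: the catch took at most about 9 N, the cover lies back at its stop (about 1.85 rad), the gripper is clear, and the bulb box, spark plug, tape and feeler gauge have not moved.

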